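# Fit the gas cartridge to the table stove

## Robot

A 7-joint arm with a two-finger parallel gripper is mounted at the origin on a cart in front of the work surface, level with it; the furniture and walls round the work are solid. World frame = base frame: x ahead of the robot, y to its left, z up, the work surface at z = 0. Lengths are in m, angles in rad, forces in N, time in s.
With the tool pointing down it reaches from about 0.425 to 0.925 m from the base axis. Payload 6.8 kg.
Tool frame: the origin (TCP) lies on the front face of the gripper's body, between the roots of the fingers; the fingertips stand 73 mm ahead of it and the grasp point (between the pads) lies 54 mm ahead of it (env.nose_length is the distance from the TCP to the fingertips, in m); z points along the fingers, y is the line along which they close (so a half turn about z gives the same grasp; the last joint's range is limited). The gripper opens to 85 mm and grips with 20 to 120 N. Pads are 22 mm wide; open, the fingers measure 114 mm over their backs; the gripper's body (76 mm by 85 mm) begins 54 mm behind the grasp point. The pads swing forward as they close: fully open they stand 13 mm farther back than shut.
Start: joints at [1.222, 0.477, 0.022, 1.555, -0.011, 1.109, -0.083], TCP at [0.161, -0.656, 0.304] pointing down, gripper open.
Joint ranges: [-2.96, 2.96], [-0.34, 2.1], [-1.41, 1.46], [0.24, 2.44], [-1.37, 4.51], [0.17, 1.92], [-2.96, 2.96]. Speed limits (rad/s): [2.39, 2.39, 3.14, 3.14, 3.14, 3.14, 3.14].

## Interface

Orientations are given as a unit quaternion [w, x, y, z].
In Python, from cell import env, kin, camera, calibration, job gives the robot as it stands. The module is installed in compiled form; this text tells all that it offers. Calls block until the motion is done:
- env.reach(position, orientation): joint-space move of the TCP to a pose.
- env.movel(position, velocity=0.15, rot=None, stop_force=None): straight line of the TCP; rot=None keeps the orientation; velocity is the mean speed in m/s. With stop_force (N) it stops when the force on the tool has changed by that much, and returns True; else False.
- env.goto_joints(angles): joint-space move.
- env.grip(opening, f_grip=None): finger opening in m; f_grip is the grip in N (None keeps the last); returns when the fingers have stopped.
- env.dwell(seconds).
- kin.inverse_kinematics(position, orientation): joint angles nearest the present ones, or None.
- env.get_state(): the state.
- camera(name): name is "scene" or "top" or "wrist"; returns (picture, depth): 480x640x3 uint8, blue, green, red; 480x640 float32, m along the optical axis (not along the pixel's ray), 0 where there is no reading.
- calibration(name): a dict with "fx", "fy", "cx", "cy" (pixels), "rvec" (rotation vector, rad) and "tvec" (3), from world to camera coordinates, as OpenCV has them. Camera axes: x right, y down, z forward; pixel columns grow to the right and rows downward; lengths in m; the calibration is good to about 2 mm. A picture is of the moment at which its call begins: read the wrist's pose just before it. calibration takes no time and is no camera call; for the wrist camera it gives the pose at the moment of the call.
A pose or a line that the arm cannot do raises env.PlanningError and nothing moves.
- job.job_done(): hands the job in; it is judged then, once.
The state is a dict: "time": time; "qpos": joint angles; "joint_velocities": joint speeds; "joint_torque": joint torques, N m; "tcp_pos": TCP position; "orientation": TCP orientation; "force": force on the tool from outside, world axes, zero at the start; "torque": the same for the moment, N m; "opening": finger opening in m; "gripper_force": force on a finger pad.
Only numpy, scipy, OpenCV 4.12 (cv2) and the standard library are available. Lean on these libraries where they do the work, as an engineer would, in place of code of your own. Each camera call takes 0.05 s, during which the arm holds its last target. There are 200 camera calls.

## Task

Fit the gas cartridge to the table stove. First roll it along the worktop until its red stripe and the notch in its collar point straight up, stop it there and let go of it; only then pick it up. Lay it in the stove's bay with the valve towards the red guide tab and the notch still up, let go of it, and push the orange lock slide fully home, until you feel its stop but without forcing it, so that the cartridge is held against the regulator. Leave the other things where they are.

Things in the scene. Friction and masses are not known exactly. Their poses are not given: they have to be found in the camera images.
- cartridge_mid (a point): Centre of the gas cartridge: a lying white can with blue bands, 62 mm across, 150 mm long in all. x axis: along it to the valve; z axis: to the notch in its collar and the 13 mm wide red stripe painted in line with it. Along x: flat base at -75 mm, straight can (radius 31) to +49, shoulder to +59, collar (radius 20) +59 to +71, nozzle to +75.
- cartridge: The cartridge as a whole, same origin and x axis (its y, z say nothing of the notch). 0.25 to 0.5 kg, smooth (friction 0.5: a finger pushing its side slips). Starts on the worktop (centre 31 mm high), valve roughly towards the robot, notch anywhere but up. Rolls easily: 31 mm of travel turns it 1 rad; runs on 6 mm when let go at 0.05 m/s, 22 mm at 0.1 m/s. Held across the can, 62 mm.
- valve (a point): Tip of the cartridge's brass nozzle, 75 mm from point cartridge_mid along the can's axis, at the end with the collar; axes as cartridge_mid.
- stove: Fixed dark table stove, 232 mm wide, 250 deep; origin on the worktop, x to its back, y to its left (regulator end). Front: the bay, a V trough (45 degree sides) in a deck 36 mm high, axis along y at x = -87 mm; deck's front edge x = -135. Burner at the back, 94 mm high, begins 65 mm behind the bay's axis. Black regulator block, 83 mm high, closes the bay's left end; its face is at y = 90 mm.
- bay (a point): Where the cartridge's centre belongs when laid in the trough before locking, 52 mm above the worktop, with the cartridge's x axis along this point's y (to the regulator). 8 mm of room to the guide tab, 12 mm to the lock slide. Locked, the centre is 19.5 mm further along y. The cartridge stands 47 mm proud of the deck, so fingers fit beside it down to the deck.
- guide_tab (a point): Tip of the red guide tab, a fixed blade 5 mm wide, 13 mm high, sticking out of the regulator 21 mm above the bay's axis. The collar's notch (10 mm wide) slides over it for 10 mm; if the notch is more than about 9 degrees off, the collar butts on the tab and the lock slide stops 10 mm short. Below the tab a brass valve seat on a spring, 700 N/m.
- lock (a joint): Travel of the lock slide along the bay, m: 0 fully back (as found), grows towards the regulator, 0.0315 fully home at its hard stop. 7 N of friction; stays where left. It meets the cartridge's base and pushes it along, over the last 5 mm also against the valve spring (4 N when home), so about 14 N moves it. Over 45 N on it or on the stove would strain the regulator.
- lock_grip (a point): On the lock slide's outer face (turned away from the regulator), 88 mm above the worktop: an upright orange ribbed tab 34 mm wide across the bay, 11 mm thick, its top 106 mm above the worktop. Push here along the stove's y axis towards the regulator; there is free space behind it.
- mug: Spotted mug, loose bystander, 92 mm wide and 93 mm high; leave it alone.
- matchbox: Small matchbox, 53 mm, loose bystander; leave it alone.
- garlic: Garlic bulb, 52 mm, loose bystander; leave it alone.
- cap: Red plastic cap taken off the cartridge, 47 mm wide and 22 mm high, loose bystander; leave it alone.
Not all that is in view belongs to the job. Leave any purple look-alike of the cartridge alone.

How it is judged:
On the way, in this order (a step that is already met when the one before it is completed fails the run):
1. the cartridge lies on the worktop, at rest and let go of, with its notch within 10 degrees of straight up (height (world z) of cartridge_mid below 0.036 m and angle between cartridge_mid's own z axis and vertical below 0.175 rad and linear speed of cartridge below 0.01 m/s and contact force between the fingers and cartridge below 0.3 N), for 0.2 s.
2. it lies in the bay, valve towards the regulator, notch up, let go of (distance between cartridge_mid and bay below 0.03 m and y of valve in the frame of bay above 0.05 m and z of cartridge_mid in the frame of stove below 0.057 m and angle between the x axis of cartridge_mid and the y axis of stove, either way round below 0.1 rad and angle between cartridge_mid's own z axis and vertical below 0.25 rad and contact force between the fingers and cartridge below 0.3 N), for 0.2 s.
At the end, for the whole second after the job is handed in: The cartridge lies at rest in the bay, valve towards the regulator, along it to within 4 degrees, notch within 14 degrees of up and over the guide tab, pushed 16.5 to 24 mm from the bay point towards the regulator, and the lock slide is home to within 3 mm of its stop (value of joint lock above 0.0285 m and y of cartridge_mid in the frame of bay between 0.0165 and 0.024 m and y of valve in the frame of bay above 0.05 m and distance between cartridge_mid and bay below 0.025 m and angle between the x axis of cartridge_mid and the y axis of stove, either way round below 0.07 rad and angle between cartridge_mid's own z axis and vertical below 0.25 rad and linear speed of cartridge below 0.01 m/s and contact force between cartridge and stove above 1 N); the robot touches nothing.
It fails at once if the cartridge is lifted off the worktop (centre above 60 mm) while its notch is more than 23 degrees from up (height (world z) of cartridge_mid above 0.06 m and angle between cartridge_mid's own z axis and vertical above 0.4 rad).
It fails at once if the mug, matchbox, garlic or cap is pushed more than 30 mm (distance of any of mug, matchbox, garlic, cap from where it was at the start of the episode above 0.03 m).
It fails at once if the lock slide or the stove is forced: the fingers press on it with over 45 N (contact force between the fingers and stove above 45 N).
It also fails if it takes over 72 s, if anything falls off the work surface, if the arm or the gripper's body presses on something with over 40 N, if the wrist force passes 120 N, or if a joint passes its speed limit or range.

## Working session

There is one attempt and no reset: what is moved stays moved. The work goes in short steps, each a Python script; the robot and the scene stay as the last script left them, time stands still between calls to the robot, and variables do not carry over. Pictures are saved under pics/ and viewed, at most 10 in all, crops included, and the job is handed in when it is done.

```bash
mkdir -p pics
cat > h.py <<'E'
import numpy as np, cv2
from cell import env, kin, camera, calibration, job
from scipy.spatial.transform import Rotation as R
def snap(name, fn=None):
    c=calibration(name); im,d=camera(name)
    if fn: cv2.imwrite('pics/'+fn+'.png',im)
    return im,d,c
def world(d,c):
    v,u=np.mgrid[0:480,0:640]
    P=np.stack([(u-c['cx'])/c['fx']*d,(v-c['cy'])/c['fy']*d,d],-1)
    M=R.from_rotvec(np.ravel(c['rvec'])).as_matrix()
    W=(P-np.ravel(c['tvec']))@M
    W[d<=0]=np.nan
    return W
E
python3 - <<'E'
from h import *
for n in ('scene','top'):
    im,d,c=snap(n,n+'0'); np.savez('pics/'+n+'0.npz',im=im,d=d,W=world(d,c)); print(n,{k:np.round(np.ravel(v),3) for k,v in c.items()})
print(env.get_state())
E
```

```text
scene {'fx': array([555.123]), 'fy': array([555.123]), 'cx': array([311.148]), 'cy': array([241.48]), 'rvec': array([ 0.991, -2.155,  1.33 ]), 'tvec': array([0.4  , 0.26 , 1.138])}
top {'fx': array([527.709]), 'fy': array([527.709]), 'cx': array([322.491]), 'cy': array([228.738]), 'rvec': array([ 2.101, -2.152,  0.18 ]), 'tvec': array([0.067, 0.564, 1.34 ])}
{'time': 0.1, 'qpos': array([ 1.22188158,  0.4777251 ,  0.02231794,  1.55634514, -0.01148497,
        1.10929125, -0.08311918]), 'joint_velocities': array([ 0.00118565, -0.0027365 , -0.00109166, -0.00379269,  0.0001992 ,
       -0.0013768 , -0.00019916]), 'joint_torque': array([ 4.21607983e-03, -5.97760248e+01,  1.61322366e+00, -2.81955224e+01,
        1.27717966e-02,  4.98611000e-03, -4.97386111e-06]), 'tcp_pos': array([ 0.16089445, -0.65512145,  0.30302037]), 'orientation': array([-8.04987146e-04,  9.92757675e-01,  1.20131285e-01, -1.58604521e-04]), 'force': array([-0.24577749, -0.39807115, -1.04669799]), 'torque': array([-0.04526678, -0.00191137,  0.03594387]), 'gripper_force': 0.0, 'opening': 0.08539118854415909}
```

View pics/top0.png

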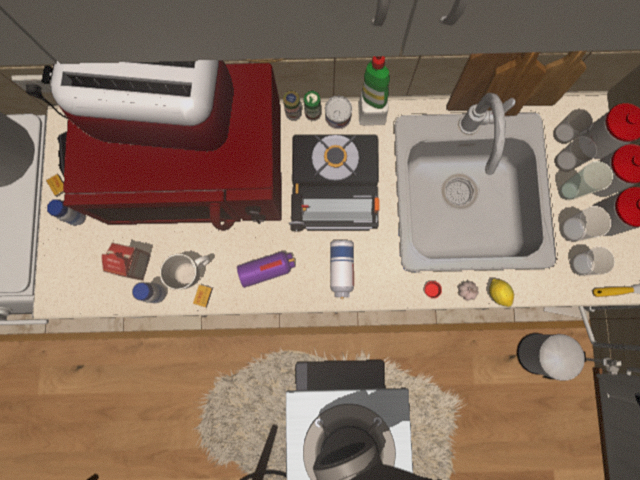

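View pics/scene0.png

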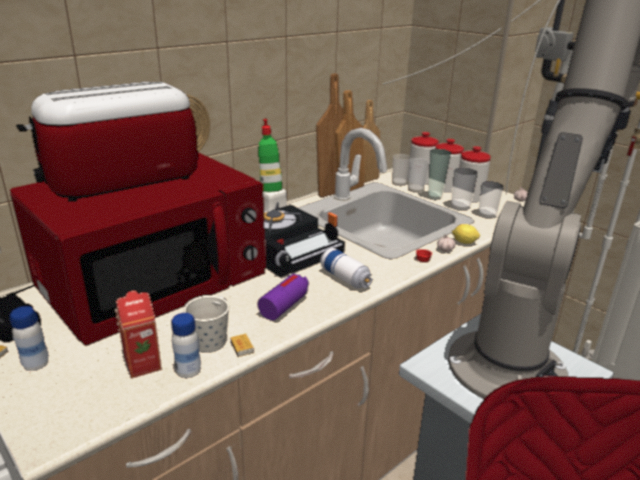

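Top view: cartridge at about (342,268), valve towards the robot; stove at about (335,185), with the lock at (376,203) on the right and the regulator at the left. The purple decoy is at (266,268). No stripe shows from above.

Run:
```python
from h import *
a=np.load('pics/scene0.npz');b=np.load('pics/top0.npz')
s=a['im'][195:300,245:385]; t=b['im'][125:310,230:400]
s=cv2.resize(s,None,fx=5,fy=5,interpolation=cv2.INTER_CUBIC); cv2.imwrite('pics/s1.png',s)
t=cv2.resize(t,None,fx=3.2,fy=3.2,interpolation=cv2.INTER_CUBIC); cv2.imwrite('pics/t1.png',t)
W=b['W']
def box(u0,u1,v0,v1,z0,z1):
    P=W[v0:v1,u0:u1].reshape(-1,3);return P[(P[:,2]>z0)&(P[:,2]<z1)]
for n,bx in dict(cart=(322,362,232,305,.02,.08),purple=(230,300,245,290,.02,.08),mug=(155,215,245,295,.02,.12),match=(190,215,283,310,.008,.05),cap=(420,445,278,302,.01,.05),stove=(285,385,130,235,.02,.13),tallstove=(285,385,185,235,.07,.13)).items():
    P=box(*bx); print(n,len(P),np.round(np.nanpercentile(P,[1,50,99],axis=0),3).tolist())
P=box(322,362,232,305,.045,.08); m=P[:,:2].mean(0); w,v=np.linalg.eigh(np.cov(P[:,:2].T)); print('cart axis',m,v[:,1])
P=box(285,385,170,235,.03,.04)
# stove front edge orientation
o=[]
for u in range(300,374,4):
    col=W[200:240,u]; k=np.where(col[:,2]>.025)[0]
    if len(k): o.append(col[k[-1]])
o=np.array(o);print(np.round(o,3).tolist()); print('slope dx/dy',np.polyfit(o[:,1],o[:,0],1))
hsv=cv2.cvtColor(b['im'],cv2.COLOR_BGR2HSV)
k=(hsv[...,0]<18)&(hsv[...,1]>170)&(hsv[...,2]>120); k[:, :285]=0;k[:,385:]=0;k[:190]=0;k[235:]=0
v,u=np.where(k);
for i in range(len(v)): print((u[i],v[i]),np.round(W[v[i],u[i]],3),end=' ')
```

```text
cart 1308 [[0.389, -0.025, 0.032], [0.463, 0.007, 0.056], [0.533, 0.037, 0.067]]
purple 1285 [[0.423, 0.134, 0.032], [0.465, 0.206, 0.057], [0.505, 0.275, 0.067]]
mug 962 [[0.405, 0.353, 0.021], [0.466, 0.441, 0.067], [0.502, 0.483, 0.097]]
match 291 [[0.373, 0.355, 0.01], [0.401, 0.377, 0.017], [0.431, 0.399, 0.026]]
cap 84 [[0.382, -0.255, 0.01], [0.405, -0.242, 0.018], [0.425, -0.211, 0.025]]
stove 7717 [[0.568, -0.095, 0.021], [0.697, 0.02, 0.066], [0.819, 0.131, 0.097]]
tallstove 443 [[0.578, -0.09, 0.07], [0.618, 0.116, 0.083], [0.656, 0.134, 0.108]]
cart axis [0.46405976 0.00591767] [-0.99990922  0.01347417]
[[0.564, 0.113, 0.051], [0.575, 0.103, 0.028], [0.57, 0.093, 0.025], [0.571, 0.082, 0.037], [0.57, 0.071, 0.041], [0.571, 0.06, 0.033], [0.57, 0.05, 0.034], [0.569, 0.039, 0.042], [0.571, 0.028, 0.03], [0.569, 0.018, 0.038], [0.57, 0.007, 0.033], [0.569, -0.004, 0.034], [0.568, -0.014, 0.038], [0.567, -0.025, 0.026], [0.567, -0.035, 0.041], [0.567, -0.046, 0.027], [0.567, -0.056, 0.039], [0.567, -0.067, 0.039], [0.573, -0.079, 0.031]]
slope dx/dy [0.0110855  0.56898815]
(n
[... 1400 characters left out ...]
np.int64(375), np.int64(206)) [ 0.611 -0.081  0.107] (np.int64(376), np.int64(206)) [ 0.611 -0.084  0.107] (np.int64(377), np.int64(206)) [ 0.611 -0.086  0.107] (np.int64(378), np.int64(206)) [ 0.612 -0.089  0.104] (np.int64(375), np.int64(207)) [ 0.607 -0.081  0.112] (np.int64(376), np.int64(207)) [ 0.608 -0.084  0.108] (np.int64(377), np.int64(207)) [ 0.61  -0.087  0.099] (np.int64(375), np.int64(208)) [ 0.606 -0.081  0.105] (np.int64(376), np.int64(208)) [ 0.606 -0.083  0.108] (np.int64(377), np.int64(208)) [ 0.606 -0.086  0.106] (np.int64(375), np.int64(209)) [ 0.604 -0.081  0.102] (np.int64(376), np.int64(209)) [ 0.603 -0.084  0.106] (np.int64(377), np.int64(209)) [ 0.604 -0.086  0.105]
```

View pics/s1.png

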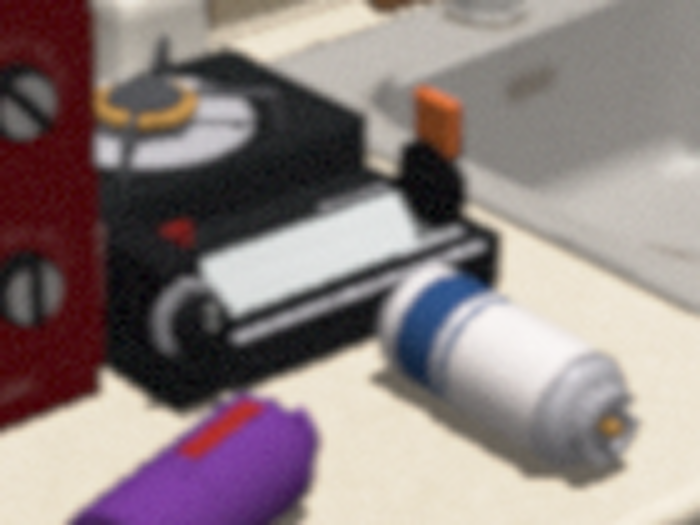

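View pics/t1.png

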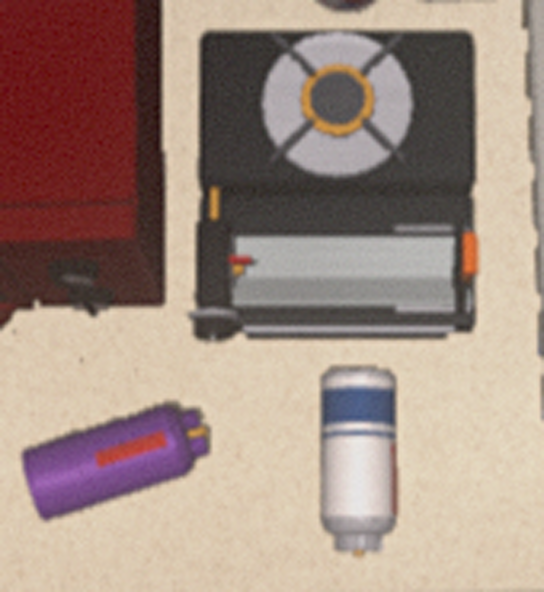

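```bash
cat >> h.py <<'E'
DOWN=R.from_quat([1,0,0,0])           # xyzw: tool y along -y world
def q(yaw): 
    x=(R.from_euler('z',yaw)*DOWN).as_quat(); return [x[3],x[0],x[1],x[2]]
def can(W,im,lo=(.36,-.1),hi=(.56,.12)):
    """axis xy line and stripe angle of a can lying about along x"""
    from scipy.optimize import least_squares
    g=(W[...,0]>lo[0])&(W[...,0]<hi[0])&(W[...,1]>lo[1])&(W[...,1]<hi[1])
    hsv=cv2.cvtColor(im,cv2.COLOR_BGR2HSV)
    can_=g&(W[...,2]>.035)&(W[...,2]<.075)
    P=W[can_]; xs=np.percentile(P[:,0],[1,99])
    B=P[(P[:,0]>xs[0]+.035)&(P[:,0]<xs[1]-.01)]
    f=lambda p: np.hypot(B[:,1]-p[0]-p[1]*(B[:,0]-.46),B[:,2]-p[2])-.031
    p=least_squares(f,[np.median(B[:,1]),0,.031],loss='soft_l1',f_scale=.002).x
    red=can_&((hsv[...,0]<9)|(hsv[...,0]>171))&(hsv[...,1]>110)&(hsv[...,2]>60)
    S=W[red]
    ang=np.degrees(np.arctan2(S[:,1]-p[0]-p[1]*(S[:,0]-.46),S[:,2]-p[2])) if len(S) else np.array([np.nan])
    print('x ends',xs.round(4),'y@.46 %.4f slope %.4f z %.4f'%tuple(p),'n red',len(S),'angle to +y deg med %.1f range'%np.median(ang),np.percentile(ang,[3,97]).round(1))
    return p,np.median(ang)
E
python3 - <<'E'
from h import *
print(env.nose_length)
s=env.get_state()
b=np.load('pics/top0.npz'); can(b['W'],b['im'],lo=(.36,-.05),hi=(.545,.08))
for y in (0,np.pi):
  for p,yy in (([.458,.006,.2],0),([.618,.007,.2],-np.pi/2)):
    j=kin.inverse_kinematics(p,q(y+yy)); print(y,p,None if j is None else np.round(j,2))
env.reach([.35,-.36,.3],q(0)); env.reach([.455,.006,.25],q(0))
im,d,c=snap('wrist','w1'); W=world(d,c); can(W,im,lo=(.36,-.05),hi=(.545,.08)); print(env.get_state()['time'],env.get_state()['qpos'].round(2))
E
```

```text
0.0726
x ends [0.3892 0.5329] y@.46 0.0059 slope -0.0289 z 0.0309 n red 0 angle to +y deg med nan range [nan nan]
0 [0.458, 0.006, 0.2] [ 0.34  0.32 -0.57  2.12  0.25  0.76 -1.96]
0 [0.618, 0.007, 0.2] [-0.89  0.92  1.27  1.84 -0.97  1.17 -2.42]
3.141592653589793 [0.458, 0.006, 0.2] [ 0.73  0.47 -1.07  2.1   0.54  0.87  0.92]
3.141592653589793 [0.618, 0.007, 0.2] [ 0.34  0.57 -0.62  1.76  0.4   0.94 -0.44]
x ends [0.391  0.5329] y@.46 0.0052 slope -0.0278 z 0.0317 n red 161 angle to +y deg med -65.7 range [-80.8 -60.1]
2.9 [ 0.21  0.21 -0.39  2.1   0.11  0.86 -1.82]
```

View pics/w1.png

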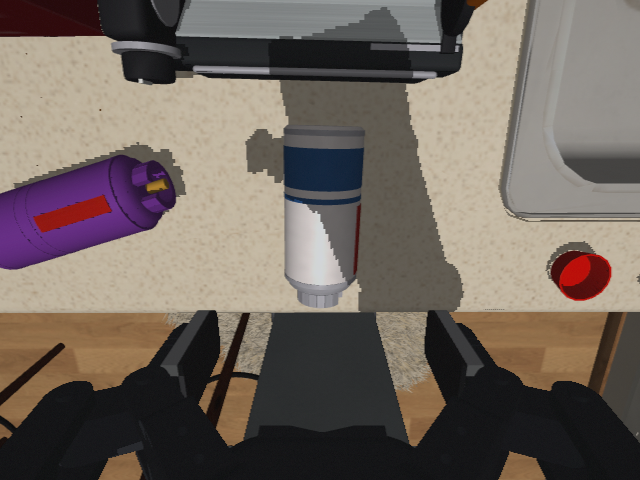

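The wrist view shows the cartridge at about (322,215). The red stripe sits on its right edge at about (358,238), so its centre is about -72° and the can has to roll about 39 mm towards +y. I'll straddle it and push.

Run:
```python
from h import *
env.movel([.452,.005,.12],.2); env.movel([.452,.005,.080],.1)
env.movel([.452,.014,.080],.08); env.movel([.452,.053,.080],.035); env.dwell(.4)
print(env.get_state()['force'].round(1))
env.movel([.452,.050,.080],.05)
env.movel([.452,.050,.22],.25)
im,d,c=snap('wrist','w2'); can(world(d,c),im,lo=(.36,-.05),hi=(.545,.12)); print(env.get_state()['time'])
```

```text
[-0.4  0.4  0.5]
x ends [0.3922 0.534 ] y@.46 0.0520 slope -0.0312 z 0.0318 n red 1405 angle to +y deg med 12.4 range [ 2.2 23.3]
7.1917
```

View pics/w2.png

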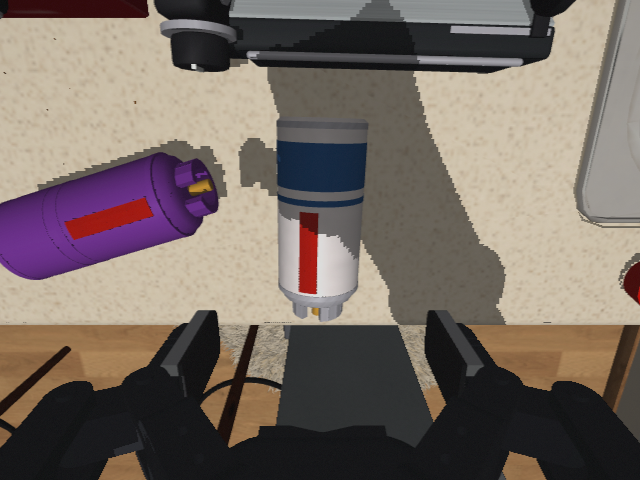

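Overshot to +12.4°: the stripe is now at (308,253). I'll roll it back about 6.7 mm, slowly.

Run:
```python
from h import *
env.movel([.452,.050,.12],.25); env.movel([.452,.050,.080],.12)
env.movel([.452,.042,.080],.04); env.movel([.452,.0342,.080],.015); env.dwell(.3)
env.movel([.452,.038,.080],.05)
env.movel([.452,.038,.22],.25)
im,d,c=snap('wrist','w3'); can(world(d,c),im,lo=(.36,-.05),hi=(.545,.12)); print(env.get_state()['time'])
```

```text
x ends [0.3916 0.5339] y@.46 0.0415 slope -0.0288 z 0.0318 n red 1447 angle to +y deg med -5.9 range [-16.7   4.3]
10.55
```

Run:
```python
from h import *
env.movel([.452,.0455,.12],.25); env.movel([.452,.0455,.080],.12)
env.grip(.066,20); print(env.get_state()['opening'],env.get_state()['gripper_force']); env.dwell(.2); env.grip(.085); env.dwell(.3)
env.movel([.452,.0455,.22],.25)
im,d,c=snap('wrist','w4'); can(world(d,c),im,lo=(.36,-.05),hi=(.545,.12)); print(env.get_state()['time'])
```

```text
0.06571833863368284 0.0
x ends [0.3919 0.5339] y@.46 0.0464 slope -0.0302 z 0.0318 n red 1475 angle to +y deg med 1.5 range [-9.2 12.2]
13.5083
```

Stripe is at +1.5°, lying free. Before gripping I'll find where the fingertips are at a 62 mm opening, from the depth picture.

Run:
```python
from h import *
env.movel([.455,.0464,.25],.25)
env.reach([.455,.0464,.25],q(np.pi-.03)); print(env.get_state()['qpos'].round(2))
for o in (.085,.063):
    env.grip(o); s=env.get_state(); im,d,c=snap('wrist','f%d'%(o*1000)); W=world(d,c)
    x=s['orientation']; T=R.from_quat([x[1],x[2],x[3],x[0]]); L=T.inv().apply((W-s['tcp_pos']).reshape(-1,3))
    for sg in (1,-1):
        k=(L[:,2]>.02)&(L[:,2]<.1)&(sg*L[:,1]>.02)&(sg*L[:,1]<.07)&(abs(L[:,0])<.03); P=L[k]
        print(o,sg,len(P),np.percentile(P,[1,50,99],axis=0).round(4).tolist() if len(P) else 0)
env.grip(.085); W=world(*snap('wrist')[1:]); print(env.get_state()['time'])
```

```text
[ 0.57  0.31 -0.93  2.07  0.32  0.91  1.  ]
0.085 1 3778 [[-0.0102, 0.0419, 0.0207], [0.0072, 0.0427, 0.0353], [0.0118, 0.0556, 0.0576]]
0.085 -1 3774 [[-0.0101, -0.0558, 0.0207], [0.0073, -0.043, 0.0353], [0.0119, -0.0422, 0.0577]]
0.063 1 3664 [[-0.01, 0.0311, 0.0201], [0.0075, 0.0334, 0.038], [0.0138, 0.0531, 0.0642]]
0.063 -1 3657 [[-0.0101, -0.0538, 0.0202], [0.0076, -0.0336, 0.0381], [0.0139, -0.0314, 0.0643]]
17.325
```

Run:
```python
from h import *
env.movel([.455,.0464,.13],.25); env.movel([.455,.0464,.084],.12)
env.grip(.055,40); s=env.get_state(); print(s['opening'],s['gripper_force'])
env.movel([.455,.0464,.21],.15)
print(env.get_state()['opening'])
env.reach([.612,.005,.22],q(np.pi/2-.011)); s=env.get_state(); print(s['time'],s['qpos'].round(2),s['tcp_pos'])
im,d,c=snap('wrist','w5'); W=world(d,c); np.savez('pics/w5.npz',W=W,im=im)
```

```text
0.06087359714079249 41.6531503200531
0.0606056367586636
20.9917 [ 0.23  0.5  -0.45  1.77  0.26  0.93 -0.34] [0.61119291 0.00540664 0.2190564 ]
```

View pics/w5.png

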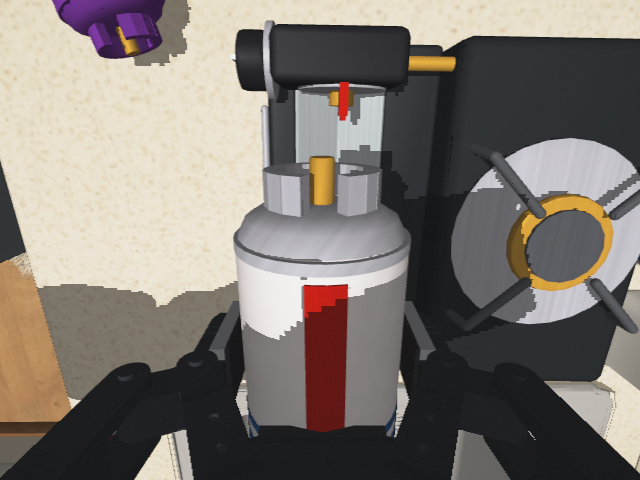

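The can is held with the stripe up, at (326,355). The guide tab shows at (343,105) and the seat at (340,98), slightly right of the can axis. I'll turn these into positions.

Run:
```python
from h import *
a=np.load('pics/w5.npz');W=a['W'];im=a['im'];hsv=cv2.cvtColor(im,cv2.COLOR_BGR2HSV)
red=((hsv[...,0]<9)|(hsv[...,0]>171))&(hsv[...,1]>150)&(hsv[...,2]>60)
t=red.copy();t[:75]=0;t[130:]=0;t[:,:330]=0;t[:,360:]=0
P=W[t];P=P[P[:,2]<.1];print('tab',len(P),np.percentile(P,[2,50,98],axis=0).round(4).tolist())
s=red.copy();s[:280]=0;P=W[s];print('stripe',np.nanpercentile(P,[2,50,98],axis=0).round(4).tolist())
k=np.polyfit(P[:,1],P[:,0],1);print('stripe line dx/dy',k)
# can cylinder
g=(W[...,2]>.167)&(W[...,2]<.205)&(W[...,1]>-.02)&(W[...,1]<.045)&(abs(W[...,0]-.612)<.0295)
B=W[g]
from scipy.optimize import least_squares
p=least_squares(lambda p:np.hypot(B[:,0]-p[0]-p[1]*B[:,1],B[:,2]-p[2]-p[3]*B[:,1])-.031,[.612,0,.167,0],loss='soft_l1',f_scale=.001).x
print('can axis x,dx/dy,z,dz/dy',p.round(4),'angle',np.degrees(np.median(np.arctan2(P[:,0]-p[0]-p[1]*P[:,1],P[:,2]-p[2]-p[3]*P[:,1]))))
# nozzle tip & regulator top
y=(hsv[...,0]>12)&(hsv[...,0]<28)&(hsv[...,1]>130);n=y.copy();n[:150]=0;n[210:]=0;n[:,:305]=0;n[:,340:]=0
print('nozzle',np.nanpercentile(W[n],[2,50,98],axis=0).round(4).tolist())
r=W[28:95,280:405].reshape(-1,3);r=r[(r[:,2]>.075)&(r[:,2]<.09)];print('reg top',np.percentile(r,[2,50,98],axis=0).round(4).tolist())
# stove right side step: bay trough lines: burner block front edge x per y
b=[]
for v in range(130,380,15):
    row=W[v,380:640];q_=np.where((row[:,2]>.085)&(row[:,2]<.105))[0]
    if len(q_):b.append(row[q_[0]])
print(np.round(b,3).tolist())
```

```text
tab 339 [[0.6208, 0.0887, 0.0594], [0.623, 0.0984, 0.0806], [0.6271, 0.1069, 0.0818]]
stripe [[0.6061, -0.0087, 0.1956], [0.612, 0.0196, 0.1968], [0.618, 0.042, 0.198]]
 ** On entry to DLASCL parameter number  4 had an illegal value
 ** On entry to DLASCL parameter number  4 had an illegal value
 ** On entry to DLASCL parameter number  4 had an illegal value
 ** On entry to DLASCL parameter number  4 had an illegal value
 ** On entry to DLASCL parameter number  5 had an illegal value
 ** On entry to DLASCL parameter number  4 had an illegal valueTraceback (most recent call last):
  File "<stdin>", line 7, in <module>
    c, resids, rank, s = lstsq(lhs, rhs, rcond)
                         ~~~~~^^^^^^^^^^^^^^^^^
    x, resids, rank, s = _umath_linalg.lstsq(a, b, rcond,
                         ~~~~~~~~~~~~~~~~~~~^^^^^^^^^^^^^
                                             signature=signature)
                                             ^^^^^^^^^^^^^^^^^^^^
    raise LinAlgError("SVD did not converge in Linear Least Squares")
numpy.linalg.LinAlgError: SVD did not converge in Linear Least Squares
```

Run:
```python
from h import *
a=np.load('pics/w5.npz');W=a['W'];im=a['im'];hsv=cv2.cvtColor(im,cv2.COLOR_BGR2HSV)
red=((hsv[...,0]<9)|(hsv[...,0]>171))&(hsv[...,1]>150)&(hsv[...,2]>60)&np.isfinite(W[...,0])
s=red.copy();s[:280]=0;P=W[s]
k=np.polyfit(P[:,1],P[:,0],1);print('stripe line dx/dy',k)
g=(W[...,2]>.167)&(W[...,2]<.205)&(W[...,1]>-.02)&(W[...,1]<.045)&(abs(W[...,0]-.612)<.0295)
B=W[g]
from scipy.optimize import least_squares
p=least_squares(lambda p:np.hypot(B[:,0]-p[0]-p[1]*B[:,1],B[:,2]-p[2]-p[3]*B[:,1])-.031,[.612,0,.167,0],loss='soft_l1',f_scale=.001).x
print('can axis x,dx/dy,z,dz/dy',p.round(4),'angle',np.degrees(np.median(np.arctan2(P[:,0]-p[0]-p[1]*P[:,1],P[:,2]-p[2]-p[3]*P[:,1]))))
y=(hsv[...,0]>12)&(hsv[...,0]<28)&(hsv[...,1]>130);n=y.copy();n[:150]=0;n[210:]=0;n[:,:305]=0;n[:,340:]=0
print('nozzle',np.nanpercentile(W[n],[2,50,98],axis=0).round(4).tolist())
r=W[28:95,280:405].reshape(-1,3);r=r[(r[:,2]>.075)&(r[:,2]<.09)];print('reg top',np.percentile(r,[2,50,98],axis=0).round(4).tolist())
b=np.array([W[v,380:640][q_[0]] for v in range(130,380,10) if len(q_:=np.where((W[v,380:640,2]>.088)&(W[v,380:640,2]<.102))[0])])
print(len(b),np.round(b[::4],3).tolist())
# V trough in top view: bright trough edges slope
t=np.load('pics/top0.npz');o=[]
for u in range(304,372,2):
    col=t['W'][190:235,u]; gcol=cv2.cvtColor(t['im'],cv2.COLOR_BGR2GRAY)[190:235,u].astype(int); 
    z=col[:,2]; i=np.nanargmin(np.where((col[:,0]>.58)&(col[:,0]<.65),z,9)); o.append(col[i])
o=np.array(o); print('trough bottom dx/dy,x',np.polyfit(o[:,1],o[:,0],1), np.median(o,axis=0).round(3))
```

```text
stripe line dx/dy [0.04482567 0.61117156]
can axis x,dx/dy,z,dz/dy [0.6107 0.0069 0.1655 0.0041] angle 2.029761553301386
nozzle [[0.6074, 0.0605, 0.1665], [0.6114, 0.0684, 0.1694], [0.6152, 0.0758, 0.171]]
reg top [[0.5912, 0.1052, 0.0781], [0.6226, 0.1186, 0.0834], [0.6531, 0.1316, 0.085]]
19 [[0.701, 0.071, 0.088], [0.717, 0.05, 0.093], [0.734, 0.026, 0.088], [0.738, 0.0, 0.088], [0.708, -0.025, 0.091]]
trough bottom dx/dy,x [0.0318886  0.62273852] [0.622 0.013 0.007]
```

Run:
```python
from h import *
r=q(np.pi/2-.018)
env.movel([.622,.0140,.15],.15,rot=r)
print(env.movel([.622,.0140,.1045],.03,stop_force=8), env.get_state()['tcp_pos'],env.get_state()['force'].round(1))
env.grip(.078); env.dwell(.2)
env.movel([.622,.0140,.20],.15); print(env.get_state()['time'])
im,d,c=snap('wrist','w6'); W=world(d,c); np.savez('pics/w6.npz',W=W,im=im)
hsv=cv2.cvtColor(im,cv2.COLOR_BGR2HSV)
F=np.isfinite(W[...,0])&(W[...,2]<.1)
red=((hsv[...,0]<9)|(hsv[...,0]>171))&(hsv[...,1]>150)&(hsv[...,2]>60)&F
P=W[red&(W[...,1]<.06)&(W[...,2]>.07)]
g=F&(W[...,2]>.055)&(W[...,1]>-.03)&(W[...,1]<.045)&(abs(W[...,0]-.622)<.0295); B=W[g]
from scipy.optimize import least_squares
p=least_squares(lambda p:np.hypot(B[:,0]-p[0]-p[1]*B[:,1],B[:,2]-p[2]-p[3]*B[:,1])-.031,[.622,0,.052,0],loss='soft_l1',f_scale=.001).x
print('axis',p.round(4),'angle',np.degrees(np.percentile(np.arctan2(P[:,0]-p[0]-p[1]*P[:,1],P[:,2]-p[2]-p[3]*P[:,1]),[3,50,97])))
```

```text
True [0.62167112 0.0140705  0.10651336] [-1.1  0.4  6.8]
24.2917
axis [6.204e-01 2.750e-02 5.280e-02 2.000e-04] angle [-8.61904714  1.92970541 12.57524971]
```

View pics/w6.png

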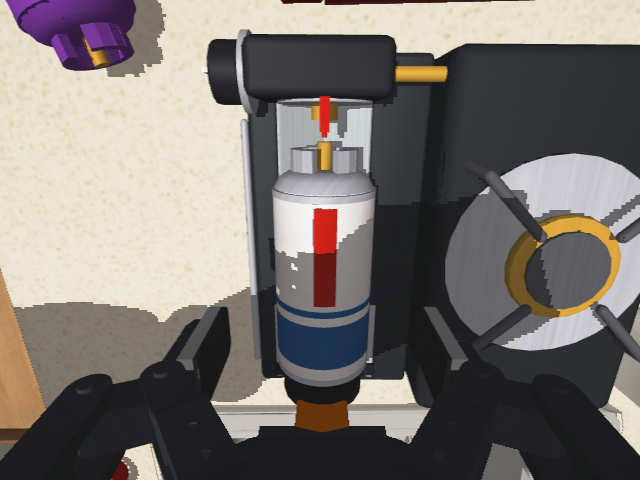

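The can lies in the trough, stripe up (324,258), notch in line with the tab (324,115). Next I'll push the lock slide along the bay direction.

Run:
```python
from h import *
s=.0275; X=lambda y:.6204+s*y
env.grip(0.0); r=q(np.pi/2-s)
env.movel([X(-.14),-.14,.20],.2,rot=r); env.movel([X(-.14),-.14,.157],.12)
f0=env.get_state()['force']
print('touch',env.movel([X(-.085),-.085,.157],.03,stop_force=4)); a=env.get_state(); print(a['tcp_pos'].round(4),(a['force']-f0).round(1))
y=a['tcp_pos'][1]
h=env.movel([X(y+.027),y+.027,.157],.03,stop_force=24); b=env.get_state(); print(h,b['tcp_pos'].round(4),(b['force']-f0).round(1))
if not h:
    h=env.movel([X(y+.045),y+.045,.157],.01,stop_force=15); b=env.get_state(); print(h,b['tcp_pos'].round(4),(b['force']-f0).round(1),'travel',b['tcp_pos'][1]-y)
print(b['time'])
```

```text
touch True
[ 0.6173 -0.1016  0.1567] [-0.3  0.1  0.3]
False [ 0.6175 -0.0793  0.1563] [ -0.3 -10.2  -2.4]
True [ 0.6174 -0.0704  0.1559] [ 0.5 -0.2 -0.4] travel 0.031143818858653305
30.2333
```

Run:
```python
from h import *
from scipy.optimize import least_squares
s=.0275; X=lambda y:.6204+s*y
env.movel([X(-.11),-.11,.157],.1); env.movel([X(-.11),-.11,.24],.2); env.movel([.62,-.04,.24],.2)
im,d,c=snap('wrist','w7'); W=world(d,c); print(env.get_state()['time'])
hsv=cv2.cvtColor(im,cv2.COLOR_BGR2HSV)
F=np.isfinite(W[...,0])&(W[...,2]<.115)
red=((hsv[...,0]<9)|(hsv[...,0]>171))&(hsv[...,1]>150)&(hsv[...,2]>60)&F
P=W[red&(W[...,1]<.08)&(W[...,2]>.075)&(W[...,1]>-.03)]
g=F&(W[...,2]>.055)&(W[...,1]>-.02)&(W[...,1]<.06)&(abs(W[...,0]-.622)<.0295); B=W[g]
p=least_squares(lambda p:np.hypot(B[:,0]-p[0]-p[1]*B[:,1],B[:,2]-p[2]-p[3]*B[:,1])-.031,[.622,0,.052,0],loss='soft_l1',f_scale=.001).x
print('axis',p.round(4),'angle',np.degrees(np.percentile(np.arctan2(P[:,0]-p[0]-p[1]*P[:,1],P[:,2]-p[2]-p[3]*P[:,1]),[3,50,97])),'stripe y',np.percentile(P[:,1],[2,98]))
a=np.load('pics/w6.npz');W6=a['W'];h6=cv2.cvtColor(a['im'],cv2.COLOR_BGR2HSV)
r6=((h6[...,0]<9)|(h6[...,0]>171))&(h6[...,1]>150)&(W6[...,2]>.075)&(W6[...,2]<.1)&(W6[...,1]<.06)&(W6[...,1]>-.04);print('stripe y before',np.percentile(W6[r6][:,1],[2,98]))
t,dt,ct=snap('top'); T=world(dt,ct); ht=cv2.cvtColor(t,cv2.COLOR_BGR2HSV)
k=(ht[...,0]<18)&(ht[...,1]>170)&(T[...,2]>.095)&(T[...,2]<.115)&(abs(T[...,0]-.62)<.02)&(abs(T[...,1])<.12)
print('lock tab y (was -.081..-.089)',np.percentile(T[k][:,1],[5,95]) if k.any() else None)
```

```text
31.9
axis [ 0.6204  0.0267  0.0528 -0.0013] angle [-8.39185089  1.96984544 12.69744774] stripe y [0.01225675 0.06753729]
stripe y before [-0.00511789  0.05023317]
lock tab y (was -.081..-.089) None
```

View pics/w7.png

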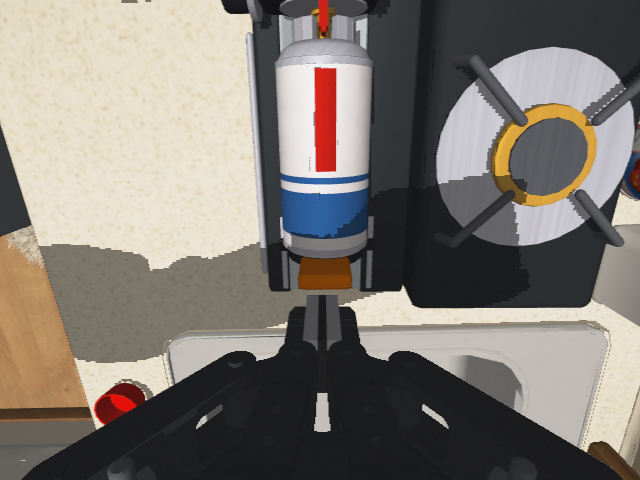

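The tab is in the notch (323,15) and the can has moved 17.3 mm. I'll push once more from free to confirm this is the hard stop.

Run:
```python
from h import *
s=.0275; X=lambda y:.6204+s*y
env.movel([X(-.1),-.1,.24],.2); env.movel([X(-.1),-.1,.157],.15)
f0=env.get_state()['force']
env.movel([X(-.078),-.078,.157],.05)
for st in (3,26):
    h=env.movel([X(-.05),-.05,.157],.012,stop_force=st); b=env.get_state(); print(st,h,b['tcp_pos'].round(4),(b['force']-f0).round(1))
env.movel([X(-.11),-.11,.157],.1); env.movel([X(-.11),-.11,.24],.2); env.movel([.62,-.04,.24],.2)
im,d,c=snap('wrist','w8'); W=world(d,c); print(env.get_state()['time'])
hsv=cv2.cvtColor(im,cv2.COLOR_BGR2HSV)
red=((hsv[...,0]<9)|(hsv[...,0]>171))&(hsv[...,1]>150)&(hsv[...,2]>60)
P=W[red&(W[...,1]<.08)&(W[...,2]>.075)&(W[...,2]<.1)&(W[...,1]>-.03)]; print('stripe y',np.percentile(P[:,1],[2,98]))
```

```text
3 True [ 0.6182 -0.0704  0.1566] [ 0.3 -0.5  0.5]
26 True [ 0.6175 -0.0696  0.156 ] [ 0.3 -2.   1.8]
37.4333
stripe y [0.0122742  0.06751914]
```

```bash
python3 -c "
from h import *
print(job.job_done())"
```

```text
the job is handed in; nothing more can be done
None
```

The cartridge is in the stove's bay with the notch over the guide tab (about 2° off straight up), the lock slide is pushed home to its hard stop, and the job was handed in at about 37 s; no verdict was returned.

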